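# Move a coupon carrier to the next drying rail and close up the row

### The job

Two drying racks stand end to end on the lab bench. Take the carrier with the flat upright tab and long steel coupons off the rack on the robot's left (which holds two carriers), lift it over the rail's end stop and hang it on the free part of the other rack's rail, clear of the carrier parked there. Then slide it along that rail so that it pushes the parked carrier up against the clamped stop collar, press the two home with about 12 N (never over 25 N on the parked carrier or the rail) for half a second, and let go, leaving them touching; leave the short carrier and the glassware as they are.

Things in the scene. Friction and masses are not known exactly. Their poses are not given: they have to be found in the camera images.
- rack_a: rack on the robot's left (+y), fixed: level flat rail along y, 10 mm thick (x), 20 tall, 240 long, top face 150 mm above the bench; at each end an upright with an end stop (30 mm wide in x, 10 thick, 22 above the rail top, inner faces at y = +/-120 mm); dark foot plates 80 mm deep, 8 high. Origin: on the bench under the rail's middle; z up, y along the rail
- rack_b: rack on the robot's right (-y), same shape, size and origin as rack_a. A stop collar (30 mm wide, 10 thick, 18 above the rail top) is clamped on its -y half, its near face anywhere from y = -110 to -80 mm, not reported. In front of it rides the parked carrier. The rail's +y part (y from 20 mm to 120 mm) is free
- carrier: the carrier to move, 0.16 to 0.26 kg: grey saddle, roof 36 (x) x 44 (y, along the rail) x 8 mm, over two lips 18 mm deep that straddle the rail (14 mm between them, lowest 8 mm flared), two steel coupons 38 wide, 65 long hanging front and back, 30 mm apart. Origin: centre of the roof's underside, which rests on the rail top; z up. End faces at y = +/-22 mm. Same either way round
- tab (a point): the carrier's grip tab: flat, upright, 10 mm thick (x), 24 wide (y), from 8 to 50 mm above the carrier's origin. This point: its middle, 29 mm above the carrier's origin, on its z axis; axes as the carrier
- short_carrier: another carrier on rack_a's rail, to be left alone: same saddle, coupons 35 mm long, on top a round knob 26 mm across (top 36 mm above the origin) instead of a tab. Origin as for carrier. Either of the two may be nearer to rack_b; 80 mm or more between their centres
- jar: small glass jar with a black lid, 60 mm across, 75 mm tall, to be left alone; origin at the centre of its underside
- bottle_a: glass bottle with a blue cap, 70 mm across, 150 mm tall, beyond the racks, to be left alone; origin at the centre of its underside
- bottle_b: a second such bottle, to be left alone
- beaker: glass beaker, 64 mm across, 80 mm tall, beyond the racks, to be left alone; origin at the centre of its underside
- row: the parked carrier on rack_b, of the same shape and origin as the carrier to move (end faces at y = +/-22 mm, so 44 mm between the two origins when they touch). It can only slide along the rail, held by about 2.5 N of friction, and does not spring back; it starts 20 to 50 mm short of the hard stop that the collar gives it. Its y axis as rack_b
Mind the look-alikes: they are no part of the job. What is shaped like the carrier but orange, purple or yellow is not meant.

How it is judged (in metres and radians):
On the way, in this order (a step that is already met when the one before it is completed fails the run):
1. the carrier is lifted clear above the rail's end stop (its origin more than 30 mm above the rail top) (height (world z) of carrier above 0.18 m), for 0.1 s.
2. the carrier sits on rack_b's rail, clear of the parked carrier (gap over 4 mm) (x of carrier in the frame of rack_b between -0.005 and 0.005 m and z of carrier in the frame of rack_b between 0.145 and 0.154 m and y of carrier in the frame of row above 0.048 m and y of carrier in the frame of rack_b below 0.1 m), for 0.2 s.
3. seated on the rail, the carrier presses the parked one home against the stop (more than 7 N between them) (x of carrier in the frame of rack_b between -0.005 and 0.005 m and z of carrier in the frame of rack_b between 0.145 and 0.154 m and contact force between carrier and row above 7 N), for 0.3 s.
At the end, for the whole second after the job is handed in: The carrier hangs upright (within 0.15 rad) and at rest on rack_b's rail, seated on the rail top (within 4 mm), its saddle touching the parked carrier (gap under 2 mm), which has been pushed along to the collar (more than 17 mm from its start); the short carrier still hangs on rack_a (x of carrier in the frame of rack_b between -0.005 and 0.005 m and z of carrier in the frame of rack_b between 0.145 and 0.154 m and y of carrier in the frame of row between 0.042 and 0.046 m and distance of row from where it was at the start of the episode above 0.017 m and y of row in the frame of rack_b below -0.056 m and angle between carrier's own z axis and vertical below 0.15 rad and linear speed of carrier below 0.02 m/s and z of short_carrier in the frame of rack_a between 0.144 and 0.156 m).
It fails at once if the carrier is pressed against rack_b or the parked carrier with more than 25 N (contact force between carrier and rack_b above 25 N or contact force between carrier and row above 25 N).
It fails at once if the robot presses on rack_b or the parked carrier with more than 25 N (contact force between any of the fingers, the arm and rack_b above 25 N or contact force between any of the fingers, the arm and row above 25 N).
It fails at once if the carrier is dropped below the rails (height (world z) of carrier below 0.125 m).
It fails at once if the short carrier is pushed more than 15 mm (distance of short_carrier from where it was at the start of the episode above 0.015 m).
It fails at once if glassware is pushed more than 15 mm (distance of any of jar, bottle_a, bottle_b, beaker from where it was at the start of the episode above 0.015 m).
It also fails if it takes over 72 s, if anything falls off the work surface, if the arm or the gripper's body presses on something with over 40 N, if the wrist force passes 120 N, or if a joint passes its speed limit or range.

### The arm

A 6-joint arm with a two-finger parallel gripper is mounted at the origin on the work surface. World frame = base frame: x ahead of the robot, y to its left, z up, the work surface at z = 0. Lengths are in m, angles in degrees, forces in N, time in s.
With the tool pointing down it reaches from about 0.35 to 0.875 m from the base axis. Payload 4.2 kg.
Tool frame: the origin (TCP) lies at the very end of the fingers, on their centre line; the grasp point (between the pads) lies 19 mm behind it (r.grip_point_offset is the distance from the TCP to the grasp point, in m); z points along the fingers, y is the line along which they close (so a half turn about z gives the same grasp; the last joint's range is limited). The gripper opens to 87 mm and grips with 3 to 60 N. Pads are 19 mm wide; open, the fingers measure 117 mm over their backs; the gripper's body (75 mm by 190 mm) begins 51 mm behind the grasp point.
Start: joints at [80.879, 22.042, 0.453, 0, -68.411, -14.817], TCP at [0.254, 0.571, 0.223] pointing down, gripper open.
Joint ranges: [-179.83, 179.83], [-69.29, 118.12], [-61.27, 80.66], [-181.25, 117.63], [-171.15, -9.14], [-177.46, 177.46]. Speed limits (degrees/s): [159.86, 159.86, 180, 180, 180, 180].

### API

Orientations are given as a 3x3 rotation matrix whose columns are the frame's x, y, z axes.
In Python, from station import r gives the robot as it stands.
- The arm moves only by the tool move_arm, never from a script. Its argument "series" is a list of rows, each a list of 3 entries, a list of its own where there are three numbers: the turn, a rotation vector about the tool's x, y, z as a fraction of full scale, then the shift along the tool's x, y, z as a fraction of full scale, then the opening, from 0 (shut) to 1 (fully open). A call has 1 to 12 rows; each row shifts and turns the commanded pose from where the row before left it, along the tool's axes as they then stand; what a row does not reach is not made up. Full scale, the value 1, is 0.5 m for a shift and 0.1 rad for a turn. A row lasts 1/10 s, in which the tool goes at most 50 mm and 8.59 degrees, less where a joint would pass 70% of its speed; a pose out of reach is approached as far as the arm can. A call with a number of a shift or a turn outside -1 to 1 is refused whole. A call with a gripper value outside its range is refused whole. The fingers move at their own pace and stop on an object; the grip force is fixed at half the most. Time passes only in rows, so rows that do not move let the fingers close. It gives the time, the measured TCP pose, the force, the opening and the grip force at its end, in the units of the state.
- r.sense(): the state, without advancing time (a new reading comes with each control period).
- r.capture(name): name is "scene" or "side" or "wrist"; returns a dict with "img" (384x512x3 uint8, red, green, blue), "fx", "fy", "cx", "cy" (pixels), "origin" and "orientation" of the camera in the world. Camera axes: x right, y up, looking along -z (the intrinsics and any distortion apply to the point x, -y, -z); pixel columns grow to the right and rows downward; lengths in m; the calibration is good to about 2 mm. A picture is of the moment at which its call begins. There is no depth.
- r.finish_job(): hands the job in; it is judged then, once.
Trained networks look in the newest picture that a camera, given by its name, has taken for a name from the list of things; names that differ only in an ending like _2 or _b are one class to them, and where a whole thing is asked for, a point or a joint stands for the part that bears it (a point fixed in the world has none). Each returns a list of dicts, best first, with "score" (0 to 1); they miss things now and then, are a little off and sometimes report something else, mostly with a low value. They report only what shows in the picture. A call takes as long as a camera call. They do not tell look-alikes from the thing itself.
- r.cut_out(target, camera): "pixels" (384x512 bool, what is visible of it) and "centre" ([column, row] in pixels, amid what is visible of it).
- r.pinpoint(target, camera): "centre" ([column, row] in pixels: a listed point, or the origin of a listed thing).
The state is a dict: "time_s": time; "joints": joint angles; "joint_velocities": joint speeds; "effort": joint torques, N m; "tcp_pos": TCP position; "ee_rot": TCP orientation; "wrist_force": force on the tool from outside, world axes, zero at the start; "moment": the same for the moment, N m; "gripper_width": opening from 0.0 (shut) to 1.0 (fully open); "gripper_force": force on a finger pad.
Only numpy, scipy, OpenCV 4.12 (cv2) and the standard library are available. Lean on these libraries where they do the work, as an engineer would, in place of code of your own. Each camera call takes 0.05 s, during which the arm holds its last target. There are 200 camera calls.

## Working session

There is one attempt and no reset: what is moved stays moved. The work goes in short steps, Python scripts to look and compute and a tool call to move; the robot and the scene stay as the last step left them, time stands still between calls to the robot, and variables do not carry over. Pictures are saved under pics/ and viewed, at most 10 in all, crops included, and the job is handed in when it is done.

Besides the shell and the picture viewer there is one more tool, called after "Call:" by a JSON object that holds its "method" and its "body", one argument or row to a line. move_arm: Moves the arm, as the interface text tells. Its arguments: {"type":"object","properties":{"series":{"type":"array"}},"required":["series"]}

```bash
mkdir -p pics; cat > h.py <<'E'
import numpy as np, cv2
from station import r
def ray(c,px):
    d=np.array([(px[0]-c["cx"])/c["fx"],-(px[1]-c["cy"])/c["fy"],-1.0])
    return np.array(c["origin"]),np.array(c["orientation"])@d
def atz(c,px,z):
    o,d=ray(c,px); return o+d*(z-o[2])/d[2]
def proj(c,p):
    q=np.array(c["orientation"]).T@(np.array(p)-np.array(c["origin"])); return c["cx"]-c["fx"]*q[0]/q[2],c["cy"]+c["fy"]*q[1]/q[2]
def tri(cs,pxs):
    A=np.zeros((3,3));b=np.zeros(3)
    for c,p in zip(cs,pxs):
        o,d=ray(c,p);d/=np.linalg.norm(d);M=np.eye(3)-np.outer(d,d);A+=M;b+=M@o
    return np.linalg.solve(A,b)
E
python3 - <<'E'
from h import *
s=r.sense();print(s)
H={'tab':.179,'carrier':.15,'row':.15,'short_carrier':.15,'rack_a':0,'jar':0,'bottle_a':0,'beaker':0}
cs={}
for n in("scene","side","wrist"):
    c=r.capture(n);cs[n]=c
    print(n,{k:np.round(v,3).tolist() for k,v in c.items() if k!="img"})
    cv2.imwrite(f"pics/{n}0.png",c["img"][:,:,::-1])
    for t,z in H.items():
        for d in r.pinpoint(t,n)[:5]:
            print(n,t,round(d["score"],2),np.round(d["centre"],1),np.round(atz(c,d["centre"],z),3))
E
```

```text
{'time_s': 0.0, 'joints': array([ 8.08789000e+01,  2.20920177e+01,  3.78613932e-01, -2.70387538e-02,
       -6.84102438e+01, -1.48162291e+01]), 'joint_velocities': array([ 0.1004773 ,  0.04997749,  0.01658347, -0.1000975 , -0.06332789,
        0.03287174]), 'effort': array([-2.48295137e-04, -3.90666926e+01,  1.87398148e+01,  4.21975091e+00,
        1.09381776e-02, -1.89238831e-04]), 'tcp_pos': array([0.25333641, 0.57069538, 0.22144345]), 'ee_rot': array([[ 9.13919194e-01, -4.05895436e-01, -7.75350734e-04],
       [-4.05896156e-01, -9.13916879e-01, -2.06116935e-03],
       [ 1.28013110e-04,  2.19845411e-03, -9.99997575e-01]]), 'wrist_force': array([0.15839191, 0.55791913, 0.57131937]), 'moment': array([-0.02592484, -0.00109742, -0.07924682]), 'gripper_force': 0.0, 'gripper_width': 1.0026799540248132}
scene {'fx': 355.181, 'fy': 355.181, 'cx': 262.423, 'cy': 196.712, 'origin': [0.822, 0.505, 0.909], 'orientation': [[-0.853, -0.438, 0.284], [0.522, -0.707, 0.477], [-0.008, 0.555, 0.832]]}
scene tab 0.96 [348.8 293. ] [0.546 0.388 0.179]
scene tab 0.94 [300.4 238.8] [0.559 0.231 0.179]
s
[... 1608 characters left out ...]
2] [ 0.321 -0.085  0.15 ]
side short_carrier 0.62 [216.9 166.5] [0.562 0.144 0.15 ]
side short_carrier 0.58 [188.9 142.1] [0.583 0.258 0.15 ]
side rack_a 0.88 [211.3 211.1] [0.561 0.177 0.   ]
side rack_a 0.79 [332.8 282.2] [ 0.581 -0.158 -0.   ]
side jar 0.63 [205.2 299. ] [0.381 0.003 0.   ]
side bottle_a 0.75 [327.7 216.8] [ 0.729 -0.041  0.   ]
side bottle_a 0.57 [285.8 189.6] [0.74  0.094 0.   ]
side bottle_a 0.18 [330.8 279.3] [ 0.584 -0.151  0.   ]
side beaker 0.94 [381.2 252. ] [ 0.716 -0.188  0.   ]
wrist {'fx': 319.82, 'fy': 319.82, 'cx': 256.557, 'cy': 193.723, 'origin': [0.331, 0.536, 0.385], 'orientation': [[-0.407, 0.87, 0.279], [-0.914, -0.387, -0.125], [-0.0, -0.306, 0.952]]}
```

View pics/scene0.png

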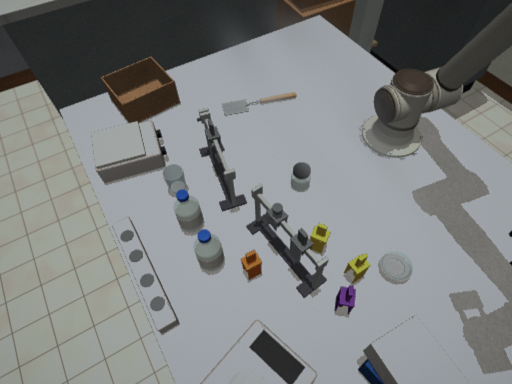

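View pics/side0.png

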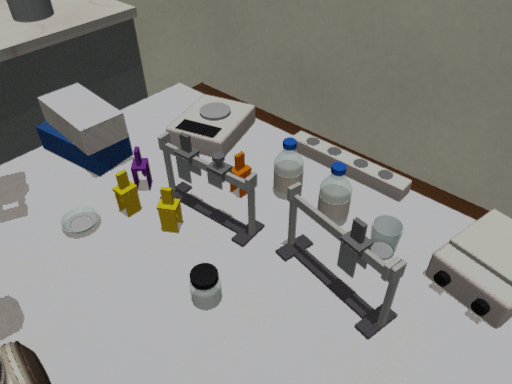

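The scene and side views show the target: a grey tab on rack_a's +y half at scene (300,239) and side (187,139). The knob carrier is at side (217,165) and the parked carrier on rack_b at side (357,240). The yellow, orange and purple ones are look-alikes.

```bash
cat > fit.py <<'E'
from h import *
from scipy.optimize import minimize
def box(cx,cy,z0,z1,sx,sy): return np.array([[cx+a*sx/2,cy+b*sy/2,z] for a in(-1,1) for b in(-1,1) for z in(z0,z1)])
B=[box(0,0,.13,.15,.01,.25)]+[box(0,s*.125,0,.172,.03,.01) for s in(-1,1)]+[box(0,s*.125,0,.008,.08,.04) for s in(-1,1)]
def R(yaw): c,s=np.cos(yaw),np.sin(yaw); return np.array([[c,-s,0],[s,c,0],[0,0,1]])
def sil(c,p,boxes=B):
    im=np.zeros((384*4,512*4),np.uint8)
    for b in boxes:
        w=b@R(p[2]).T+np.array([p[0],p[1],0]); px=np.array([proj(c,q) for q in w])
        cv2.fillConvexPoly(im,cv2.convexHull(np.round(px*4+1.5).astype(np.int32)),1)
    return cv2.resize(im.astype(np.float32),(512,384),interpolation=cv2.INTER_AREA)
def fit(cs,ms,p0):
    f=lambda p:-sum(np.minimum(s:=sil(c,p),m).sum()/np.maximum(s,m).sum() for c,m in zip(cs,ms))/len(cs)
    return min((minimize(f,[p0[0],p0[1],y],method="Nelder-Mead",options=dict(initial_simplex=np.array([p0[0],p0[1],y])+np.vstack([np.zeros(3),np.diag([.015,.015,.08])]),xatol=1e-4,fatol=1e-5)) for y in(-.1,.1)),key=lambda o:o.fun)
E
python3 - <<'E'
from fit import *
cs={n:r.capture(n) for n in("scene","side")}
for t,p0 in(("rack_a",(.561,.177)),("rack_b",(.575,-.165))):
    C=[];M=[]
    for n,c in cs.items():
        D=[d for d in r.cut_out("rack_a",n)]
        u=np.array(proj(c,[*p0,.07]))
        d=min(D,key=lambda d:np.hypot(*(np.array(d["centre"])-u)))
        print(n,d["score"],d["centre"],u,d["pixels"].sum()); 
        if np.hypot(*(np.array(d["centre"])-u))<30: C.append(c);M.append(d["pixels"].astype(np.float32))
    if C:
        o=fit(C,M,p0);print(t,o.x,o.fun)
        for c,m in zip(C,M): o1=fit([c],[m],p0);print("  single",o1.x,o1.fun)
c,s=cs["scene"],cs["side"]
print("tab",tri([c,s],[(300.4,238.8),(186.7,138.7)]),"row",tri([c,s],[(212.3,135.8),(356.5,243.8)]),"short",tri([c,s],[(277.6,214),(216.9,166.5)]))
E
```

```text
scene 0.9 [287.9, 252.3] [284.5568085  242.28345801] 1928
side 0.57 [213.3, 207.0] [208.75033184 188.74415576] 2778
rack_a [0.55638048 0.1739904  0.07590849] -0.4352232813835144
  single [0.55644337 0.17010468 0.08164653] -0.41720300912857056
  single [0.55672164 0.17645974 0.07471854] -0.4623478055000305
scene 0.77 [223.6, 172.8] [219.0896811  158.66548826] 1182
side 0.75 [333.1, 270.2] [338.19509861 262.95458244] 4324
rack_b [ 0.58033597 -0.1561079  -0.20236664] -0.485246479511261
  single [ 0.58234192 -0.16455342 -0.20919388] -0.5129190683364868
  single [ 0.57927162 -0.15441176 -0.18196658] -0.49191412329673767
tab [0.56012337 0.23286814 0.18236044] row [ 0.57383673 -0.19334803  0.14453206] short [0.5585305  0.13773083 0.1554279 ]
```

Call:
{"method": "move_arm", "body": {
  "series": [
    [[0,0,1],[0,0,-0.015],1],
    [[0,0,1],[0,0,-0.015],1],
    [[0,0,1],[0,0,-0.015],1],
    [[0,0,1],[0,0,-0.015],1],
    [[0,0,1],[0,0,-0.015],1],
    [[0,0,1],[0,0,-0.015],1],
    [[0,0,1],[0,0,-0.015],1],
    [[0,0,1],[0,0,-0.015],1],
    [[0,0,1],[0,0,-0.015],1],
    [[0,0,1],[0,0,-0.015],1],
    [[0,0,1],[0,0,-0.015],1],
    [[0,0,0.54],[0,0,-0.015],1]
  ]
}}

```text
time_s: 2.85
tcp_pos: [0.2536, 0.5712, 0.3128]
ee_rot: [[-0.004, -1.0, -0.0], [-1.0, 0.004, -0.0], [0.0, 0.0, -1.0]]
wrist_force: [-0.1, -0.4, -1.0]
gripper_width: 0.999
gripper_force: 0.0
```

Call:
{"method": "move_arm", "body": {
  "series": [
    [[0,0,0],[0.064,-0.061,0],1],
    [[0,0,0],[0.064,-0.061,0],1],
    [[0,0,0],[0.064,-0.061,0],1],
    [[0,0,0],[0.064,-0.061,0],1],
    [[0,0,0],[0.064,-0.061,0],1],
    [[0,0,0],[0.064,-0.061,0],1],
    [[0,0,0],[0.064,-0.061,0],1],
    [[0,0,0],[0.064,-0.061,0],1],
    [[0,0,0],[0.064,-0.061,0],1],
    [[0,0,0],[0.064,-0.061,0],1],
    [[0,0,0],[0,0,0],1],
    [[0,0,0],[0,0,0],1]
  ]
}}

```text
time_s: 4.05
tcp_pos: [0.5587, 0.25, 0.3122]
ee_rot: [[-0.003, -1.0, -0.001], [-1.0, 0.003, -0.0], [0.0, 0.001, -1.0]]
wrist_force: [0.1, 0.8, 0.5]
gripper_width: 0.998
gripper_force: 0.0
```

```bash
python3 - <<'E'
from h import *
c=r.capture("wrist");cv2.imwrite("pics/w1.png",c["img"][:,:,::-1]);np.save("w1.npy",c,allow_pickle=True)
print(r.sense()["tcp_pos"],c["origin"])
for t,z in {'tab':.179,'carrier':.15,'short_carrier':.15,'rack_a':0}.items():
    for d in r.pinpoint(t,"wrist")[:4]: print(t,round(d["score"],2),np.round(d["centre"],1),np.round(atz(c,d["centre"],z),3))
E
```

```text
[0.55819376 0.25083498 0.31241182] [0.55839684 0.16393514 0.47449389]
tab 0.96 [264.6 162.5] [0.551 0.228 0.179]
tab 0.91 [337.  131.8] [0.485 0.2   0.179]
tab 0.75 [165.6  99.6] [0.639 0.171 0.179]
tab 0.66 [352.4 221.4] [0.463 0.288 0.179]
carrier 0.97 [347.1 215.3] [0.46  0.293 0.15 ]
carrier 0.9 [289.8 244.9] [0.522 0.329 0.15 ]
carrier 0.85 [169.8 100.9] [0.643 0.173 0.15 ]
carrier 0.71 [329.8 124.3] [0.486 0.196 0.15 ]
short_carrier 0.61 [253.3  55.8] [0.561 0.133 0.15 ]
rack_a 0.58 [257.5  97.9] [0.557 0.174 0.   ]
```

View pics/w1.png

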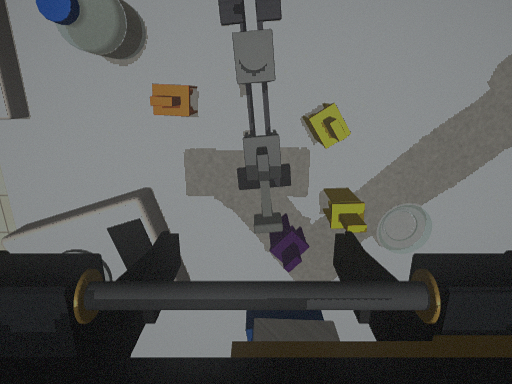

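The wrist view shows the target tab at (264,162), rack_a's +y end stop at (268,222), and the short carrier at (253,57). I'll zoom in to get the rail direction.

```bash
python3 - <<'E'
from h import *
c=np.load("w1.npy",allow_pickle=True).item()
im=c["img"][0:240,200:330,::-1]
cv2.imwrite("pics/w1z.png",cv2.resize(np.rot90(im),None,fx=3.3,fy=4,interpolation=cv2.INTER_CUBIC))
g=c["img"].mean(2)
for v in(90,100,110,120,190,195,200,205,210):print(v,g[v,240:285].astype(int).tolist())
E
```

```text
90 [104, 102, 98, 102, 102, 104, 51, 49, 48, 49, 52, 65, 145, 139, 140, 137, 142, 141, 141, 138, 140, 148, 67, 46, 50, 64, 61, 69, 143, 142, 142, 141, 139, 140, 139, 143, 140, 140, 141, 140, 138, 142, 140, 139, 139]
100 [141, 138, 141, 142, 140, 141, 147, 68, 66, 68, 45, 46, 69, 144, 141, 137, 139, 142, 141, 141, 137, 141, 145, 67, 65, 65, 68, 65, 104, 141, 140, 140, 139, 139, 141, 141, 140, 142, 142, 139, 140, 141, 139, 143, 137]
110 [140, 141, 138, 142, 139, 142, 141, 146, 66, 65, 66, 48, 45, 88, 144, 142, 140, 140, 139, 139, 138, 140, 141, 124, 68, 65, 67, 65, 62, 125, 140, 140, 137, 138, 141, 138, 138, 138, 141, 139, 142, 142, 141, 141, 139]
120 [139, 141, 141, 143, 142, 142, 142, 142, 145, 67, 70, 52, 52, 42, 89, 143, 139, 141, 142, 139, 140, 135, 143, 145, 106, 63, 66, 66, 66, 55, 144, 144, 141, 140, 139, 140, 143, 137, 140, 140, 140, 142, 141, 140, 142]
190 [101, 104, 98, 101, 101, 101, 101, 106, 101, 104, 104, 108, 108, 108, 107, 106, 112, 104, 105, 103, 99, 90, 91, 90, 92, 93, 91, 89, 90, 93, 110, 104, 106, 102, 104, 105, 104, 106, 100, 105, 106, 104, 110, 108, 105]
195 [109
[... 166 characters left out ...]
105, 103, 102, 104, 105, 107, 104, 107, 107]
200 [102, 108, 108, 108, 103, 108, 107, 103, 103, 103, 104, 99, 101, 107, 105, 108, 107, 109, 106, 102, 106, 96, 93, 92, 92, 89, 93, 88, 92, 90, 85, 102, 105, 106, 104, 103, 106, 106, 103, 100, 106, 103, 104, 106, 101]
205 [102, 104, 104, 106, 106, 106, 103, 103, 102, 105, 107, 108, 104, 103, 107, 106, 104, 106, 109, 106, 107, 78, 90, 93, 91, 90, 89, 92, 92, 90, 94, 76, 104, 107, 103, 104, 106, 104, 105, 103, 108, 102, 104, 103, 106]
210 [104, 109, 106, 108, 102, 100, 107, 107, 105, 104, 103, 105, 103, 104, 104, 104, 106, 107, 104, 107, 108, 91, 73, 94, 92, 91, 94, 89, 92, 87, 92, 73, 81, 110, 107, 106, 110, 105, 105, 103, 106, 100, 104, 108, 109]
```

View pics/w1z.png

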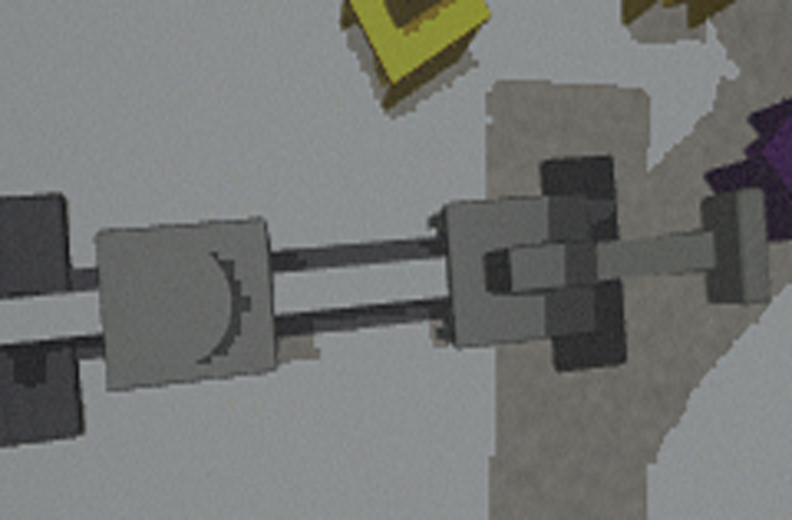

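```bash
python3 - <<'E'
from h import *
c=np.load("w1.npy",allow_pickle=True).item()
P=np.array([atz(c,p,.15) for p in[(256.6,90),(258.3,110),(259.2,120),(265.5,195),(266.4,210)]])
k,b=np.polyfit(P[:,1],P[:,0],1);print(P,k,np.degrees(np.arctan(k)))
for y in(.12,.174,.23,.30):print(y,k*y+b)
print(atz(c,(268,219),.172),atz(c,(264.6,162.5),.179),atz(c,(253.3,55.8),.15))
E
```

```text
[[0.55833016 0.16320502 0.15      ]
 [0.55674032 0.18191414 0.15      ]
 [0.55587345 0.19153182 0.15      ]
 [0.54929534 0.26984019 0.15      ]
 [0.54824868 0.28694221 0.15      ]] -0.08238201458510057 -4.709506802794174
0.12 0.5618275941311176
0.174 0.5573789653435223
0.23 0.5527655725267566
0.3 0.5469988315057995
[0.54725607 0.28840993 0.172     ] [0.55109004 0.22820075 0.179     ] [0.5612864  0.13274309 0.15      ]
```

Call:
{"method": "move_arm", "body": {
  "series": [
    [[0,0,-0.85],[0,0,0],1],
    [[0,0,0],[0.041,0.015,0],1],
    [[0,0,0],[0,0,0.05],1],
    [[0,0,0],[0,0,0.05],1],
    [[0,0,0],[0,0,0.05],1],
    [[0,0,0],[0,0,0.05],1],
    [[0,0,0],[0,0,0.04],1],
    [[0,0,0],[0,0,0.03],1],
    [[0,0,0],[0,0,0.02],1],
    [[0,0,0],[0,0,0],1],
    [[0,0,0],[0,0,0],1]
  ]
}}

```text
time_s: 5.4
tcp_pos: [0.5527, 0.2304, 0.1683]
ee_rot: [[0.085, -0.996, 0.001], [-0.996, -0.085, 0.0], [-0.0, -0.001, -1.0]]
wrist_force: [0.1, 0.0, 0.2]
gripper_width: 0.998
gripper_force: 0.0
```

```bash
python3 - <<'E'
from h import *
c=r.capture("wrist");cv2.imwrite("pics/w2.png",c["img"][:,:,::-1])
print(r.sense()["tcp_pos"],[(d["score"],d["centre"],atz(c,d["centre"],.179)) for d in r.pinpoint("tab","wrist")[:3]])
E
```

```text
[0.55299253 0.23048465 0.16866845] [(0.81, [113.4, 122.6], array([0.62499306, 0.16431417, 0.179     ])), (0.62, [369.7, 187.5], array([0.50027281, 0.18538423, 0.179     ])), (0.58, [255.4, 254.6], array([0.55352291, 0.22718549, 0.179     ]))]
```

View pics/w2.png

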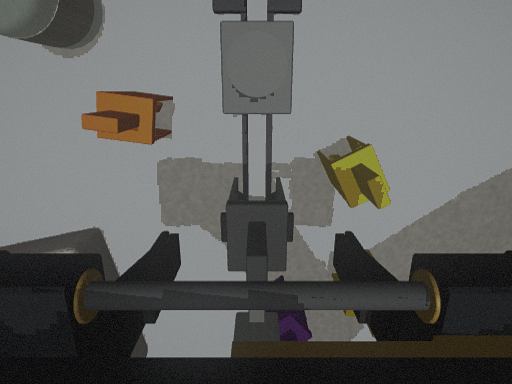

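The tab at (256,255) is centred between the fingers, so I'll close.

Call:
{"method": "move_arm", "body": {
  "series": [
    [[0,0,0],[0.005,0,0.004],1],
    [[0,0,0],[0,0,0],0],
    [[0,0,0],[0,0,0],0],
    [[0,0,0],[0,0,0],0],
    [[0,0,0],[0,0,0],0],
    [[0,0,0],[0,0,0],0],
    [[0,0,0],[0,0,0],0],
    [[0,0,0],[0,0,0],0],
    [[0,0,0],[0,0,0],0],
    [[0,0,0],[0,0,0],0],
    [[0,0,0],[0,0,0],0],
    [[0,0,0],[0,0,0],0]
  ]
}}

```text
time_s: 6.7
tcp_pos: [0.5528, 0.2274, 0.1656]
ee_rot: [[0.084, -0.996, 0.0], [-0.996, -0.084, 0.0], [-0.0, -0.0, -1.0]]
wrist_force: [1.2, 0.2, -0.2]
gripper_width: 0.119
gripper_force: 30.0
```

Call:
{"method": "move_arm", "body": {
  "series": [
    [[0,0,0],[0,0,-0.02],0],
    [[0,0,0],[0,0,-0.04],0],
    [[0,0,0],[0,0,-0.04],0],
    [[0,0,0],[0,0,-0.04],0],
    [[0,0,0],[0,0,-0.04],0],
    [[0,0,0],[0,0,-0.04],0],
    [[0,0,0],[0,0,-0.04],0],
    [[0,0,0],[0,0,-0.02],0],
    [[0,0,0.95],[0,0,0],0],
    [[0,0,0.95],[0,0,0],0],
    [[0,0,0.95],[0,0,0],0],
    [[0,0,0],[0,0,0],0]
  ]
}}

```text
time_s: 7.9
tcp_pos: [0.5523, 0.2273, 0.3052]
ee_rot: [[-0.2, -0.98, -0.001], [-0.98, 0.2, -0.0], [0.001, 0.001, -1.0]]
wrist_force: [-1.3, 0.4, -0.8]
gripper_width: 0.11
gripper_force: 30.0
```

Call:
{"method": "move_arm", "body": {
  "series": [
    [[0,0,0],[0.04,-0.014,0],0],
    [[0,0,0],[0.076,-0.026,0],0],
    [[0,0,0],[0.076,-0.026,0],0],
    [[0,0,0],[0.076,-0.026,0],0],
    [[0,0,0],[0.076,-0.026,0],0],
    [[0,0,0],[0.076,-0.026,0],0],
    [[0,0,0],[0.076,-0.026,0],0],
    [[0,0,0],[0.076,-0.026,0],0],
    [[0,0,0],[0.038,-0.012,0],0],
    [[0,0,0],[0,0,0],0],
    [[0,0,0],[0,0,0],0],
    [[0,0,0],[0,0,0],0]
  ]
}}

```text
time_s: 9.1
tcp_pos: [0.5936, -0.0914, 0.3054]
ee_rot: [[-0.198, -0.98, -0.0], [-0.98, 0.198, 0.0], [-0.0, 0.0, -1.0]]
wrist_force: [-1.2, 0.2, -1.7]
gripper_width: 0.114
gripper_force: 30.0
```

```bash
python3 - <<'E'
from h import *
c=r.capture("wrist");cv2.imwrite("pics/w3.png",c["img"][:,:,::-1]);np.save("w3.npy",c,allow_pickle=True)
s=r.sense();print(s["tcp_pos"],s["ee_rot"],s["wrist_force"],s["gripper_width"])
for t,z in {'tab':.179,'row':.15,'carrier':.15,'rack_a':0}.items():
    for d in r.pinpoint(t,"wrist")[:3]: print(t,round(d["score"],2),np.round(d["centre"],1),np.round(atz(c,d["centre"],z),4))
E
```

```text
[ 0.59365391 -0.09124151  0.30556418] [[-1.97732465e-01 -9.80256021e-01 -7.36251408e-05]
 [-9.80256008e-01  1.97732447e-01  1.96401556e-04]
 [-1.77965728e-04  1.11006450e-04 -9.99999978e-01]] [-0.43498924  0.62757066 -2.05051304] 0.11447205459592268
tab 0.95 [259.2 262.2] [ 0.6072 -0.0123  0.179 ]
tab 0.85 [245.8 349.9] [0.6439 0.0939 0.179 ]
row 0.61 [256.8  70.2] [ 0.5729 -0.1935  0.15  ]
carrier 0.85 [258.7 236.2] [ 0.6045 -0.0274  0.15  ]
carrier 0.68 [245.  335.5] [0.647  0.0995 0.15  ]
rack_a 0.58 [256.5 104.7] [ 0.5806 -0.1574  0.    ]
```

View pics/w3.png

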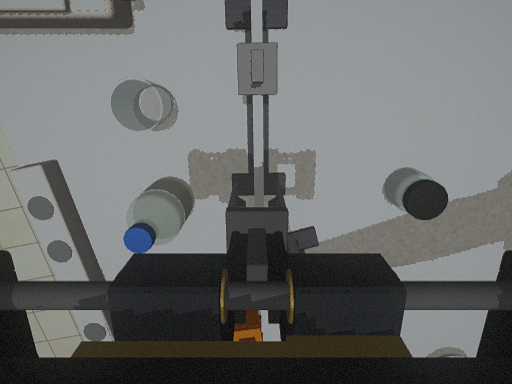

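The wrist view shows the parked carrier at (257,68), the rail running along column ~257–260, and the held carrier at (257,225).

```bash
python3 - <<'E'
from h import *
c=np.load("w3.npy",allow_pickle=True).item();g=c["img"].mean(2)
P=[]
for v in list(range(102,146,3)):
    x=g[v,240:280]; d=np.diff(x); up=12+np.argmax(d[4:18])-8; i=4+np.argmax(d[4:18]); j=18+np.argmin(d[18:32])-0
    # rail = bright run around col 258
    m=x>105; k=18
    a=k
    while m[a-1]:a-=1
    b=k
    while m[b+1]:b+=1
    P.append((240+(a+b)/2,v,b-a+1))
print(P)
for v in(185,192,198):print(v,g[v,245:275].astype(int).tolist())
Q=np.array([atz(c,p[:2],.15) for p in P if 8<p[2]<13])
k,b=np.polyfit(Q[:,1],Q[:,0],1);print(k,b,np.degrees(np.arctan(k)),np.std(Q[:,0]-k*Q[:,1]-b))
for y in(-.2,-.156,-.09):print(y,k*y+b)
n=np.array([k,1,0])/np.hypot(k,1)
for d in(1,):
    for px in[(257,94),(257,43)]:print("row end top z.158",atz(c,px,.158))
E
```

```text
[(257.5, 102, 10), (257.5, 105, 10), (257.5, 108, 10), (257.5, 111, 10), (257.5, 114, 10), (257.5, 117, 10), (257.5, 120, 10), (257.5, 123, 10), (257.5, 126, 10), (257.5, 129, 10), (257.5, 132, 10), (257.5, 135, 10), (258.0, 138, 11), (258.0, 141, 11), (258.0, 144, 11)]
185 [48, 50, 50, 51, 45, 53, 50, 49, 43, 102, 102, 101, 99, 98, 100, 96, 100, 101, 89, 49, 48, 47, 48, 55, 51, 45, 49, 50, 51, 53]
192 [46, 48, 49, 51, 51, 49, 49, 50, 44, 87, 102, 102, 100, 100, 99, 99, 98, 102, 90, 52, 49, 53, 52, 49, 45, 52, 52, 47, 54, 49]
198 [121, 117, 115, 115, 114, 112, 108, 109, 113, 102, 95, 100, 100, 99, 101, 100, 101, 99, 99, 115, 111, 113, 113, 114, 116, 115, 119, 91, 70, 51]
0.190532167670589 0.6095972426335616 10.787392803618816 0.0001440149172302623
-0.2 0.5714908090994438
-0.156 0.5798742244769497
-0.09 0.5924493475432087
row end top z.158 [ 0.57693445 -0.17290918  0.158     ]
row end top z.158 [ 0.56838998 -0.21506309  0.158     ]
```

Call:
{"method": "move_arm", "body": {
  "series": [
    [[0,0,-0.1],[0,0,0],0],
    [[0,0,0],[0.022,0.003,0],0],
    [[0,0,0],[0,0,0.03],0],
    [[0,0,0],[0,0,0.04],0],
    [[0,0,0],[0,0,0.04],0],
    [[0,0,0],[0,0,0.04],0],
    [[0,0,0],[0,0,0.04],0],
    [[0,0,0],[0,0,0.02],0],
    [[0,0,0],[0,0,0.01],0],
    [[0,0,0],[0,0,0],0],
    [[0,0,0],[0,0,0],0]
  ]
}}

```text
time_s: 10.45
tcp_pos: [0.5908, -0.103, 0.1966]
ee_rot: [[-0.19, -0.982, 0.002], [-0.982, 0.19, -0.0], [-0.0, -0.002, -1.0]]
wrist_force: [0.4, 0.7, -1.8]
gripper_width: 0.111
gripper_force: 30.0
```

```bash
python3 - <<'E'
from h import *
c=r.capture("side");cc=r.capture("scene")
a=cv2.resize(c["img"][150:310,230:410,::-1],None,fx=2.2,fy=2.8,interpolation=cv2.INTER_CUBIC)
w=r.capture("wrist");b=cv2.resize(w["img"][0:300,156:356,::-1],(400,448))
b=cv2.resize(b,(400,a.shape[0]));cv2.imwrite("pics/s4.png",np.hstack([a,b]))
s=r.sense();print(s["tcp_pos"],s["ee_rot"][:,0],s["wrist_force"],s["gripper_width"])
g=w["img"].mean(2)
for v in(100,140,170,190):print(v,g[v,240:276].astype(int).tolist())
E
```

```text
[ 0.59065452 -0.10278229  0.19657488] [-1.89729743e-01 -9.81836294e-01 -3.41845490e-04] [ 0.32176784  0.1631663  -1.84713399] 0.11365130014272398
100 [106, 107, 103, 108, 108, 102, 107, 108, 61, 86, 94, 96, 94, 92, 94, 90, 88, 91, 94, 92, 75, 73, 92, 92, 90, 92, 93, 82, 64, 105, 105, 106, 107, 110, 105, 104]
140 [151, 151, 153, 154, 98, 70, 73, 71, 68, 72, 65, 151, 153, 150, 151, 149, 152, 150, 153, 149, 151, 150, 151, 151, 152, 156, 92, 68, 70, 72, 70, 61, 157, 151, 155, 149]
170 [108, 105, 106, 106, 110, 64, 56, 53, 52, 53, 46, 126, 154, 152, 151, 150, 149, 148, 150, 150, 150, 148, 148, 149, 152, 159, 80, 52, 56, 57, 54, 61, 113, 112, 114, 110]
190 [112, 113, 115, 110, 119, 81, 48, 47, 52, 49, 48, 67, 97, 98, 96, 93, 98, 95, 99, 98, 92, 110, 111, 112, 99, 100, 48, 51, 50, 52, 47, 81, 112, 109, 112, 104]
```

View pics/s4.png

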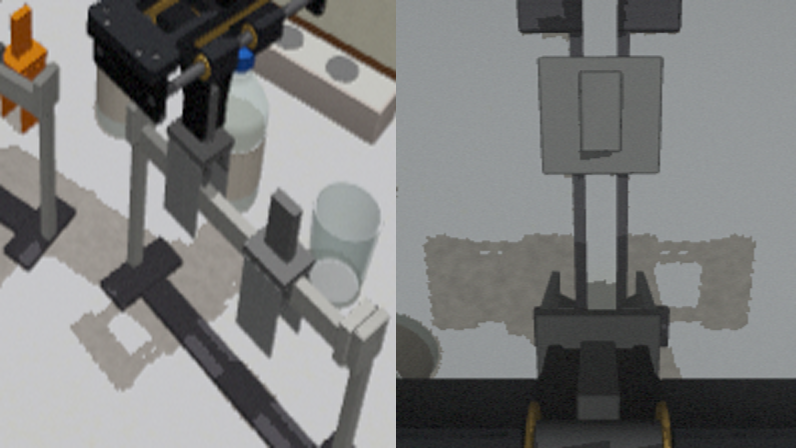

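Call:
{"method": "move_arm", "body": {
  "series": [
    [[0,0,0],[0,0.0015,0.01],0],
    [[0,0,0],[0,0,0.01],0],
    [[0,0,0],[0,0,0.008],0],
    [[0,0,0],[0,0,0.006],0],
    [[0,0,0],[0,0,0.006],0],
    [[0,0,0],[0,0,0.005],0],
    [[0,0,0],[0,0,0.005],0],
    [[0,0,0],[0,0,0.004],0],
    [[0,0,0],[0,0,0],0],
    [[0,0,0],[0,0,0],0]
  ]
}}

```text
time_s: 11.6
tcp_pos: [0.5895, -0.1026, 0.1686]
ee_rot: [[-0.19, -0.982, 0.0], [-0.982, 0.19, -0.0], [0.0, -0.0, -1.0]]
wrist_force: [0.2, 0.2, -1.5]
gripper_width: 0.112
gripper_force: 30.0
```

Call:
{"method": "move_arm", "body": {
  "series": [
    [[0,0,0],[0,0,0.002],0],
    [[0,0,0],[0,0,0.002],0],
    [[0,0,0],[0,0,0],0],
    [[0,0,0],[0,0,0],0]
  ]
}}

```text
time_s: 12.0
tcp_pos: [0.5894, -0.1026, 0.1665]
ee_rot: [[-0.19, -0.982, -0.0], [-0.982, 0.19, -0.0], [0.0, 0.0, -1.0]]
wrist_force: [0.8, 0.3, -2.7]
gripper_width: 0.112
gripper_force: 30.0
```

Call:
{"method": "move_arm", "body": {
  "series": [
    [[0,0,0],[0,0,0.002],0],
    [[0,0,0],[0,0,0],0],
    [[0,0,0],[0,0,0],0],
    [[0,0,0],[0,0,0],0]
  ]
}}

```text
time_s: 12.4
tcp_pos: [0.5894, -0.1026, 0.1655]
ee_rot: [[-0.19, -0.982, 0.0], [-0.982, 0.19, 0.0], [-0.0, -0.0, -1.0]]
wrist_force: [-0.2, 0.6, -0.9]
gripper_width: 0.114
gripper_force: 30.0
```

Call:
{"method": "move_arm", "body": {
  "series": [
    [[0,0,0],[0,0,0.001],0],
    [[0,0,0],[0,0,0],0],
    [[0,0,0],[0,0,0],0],
    [[0,0,0],[0,0,0],0]
  ]
}}

```text
time_s: 12.8
tcp_pos: [0.5895, -0.1026, 0.1655]
ee_rot: [[-0.19, -0.982, 0.0], [-0.982, 0.19, -0.0], [0.0, -0.0, -1.0]]
wrist_force: [-1.1, 0.3, 3.2]
gripper_width: 0.112
gripper_force: 30.0
```

Call:
{"method": "move_arm", "body": {
  "series": [
    [[0,0,0],[0,0,0.001],0],
    [[0,0,0],[0,0,0],0],
    [[0,0,0],[0,0,0],0],
    [[0,0,0],[0,0,0],0]
  ]
}}

```text
time_s: 13.2
tcp_pos: [0.5895, -0.1026, 0.1655]
ee_rot: [[-0.19, -0.982, 0.001], [-0.982, 0.19, -0.0], [0.0, -0.001, -1.0]]
wrist_force: [-3.0, 1.1, 6.1]
gripper_width: 0.11
gripper_force: 30.0
```

Call:
{"method": "move_arm", "body": {
  "series": [
    [[0,0,0],[0,0,-0.001],0],
    [[0,0,0],[0.006,0,0],0],
    [[0,0,0],[0.01,0,0],0],
    [[0,0,0],[0.01,0,0],0],
    [[0,0,0],[0.01,0,0],0],
    [[0,0,0],[0.01,0,0],0],
    [[0,0,0],[0.01,0,0],0],
    [[0,0,0],[0.01,0,0],0],
    [[0,0,0],[0.01,0,0],0],
    [[0,0,0],[0.01,0,0],0],
    [[0,0,0],[0,0,0],0]
  ]
}}

```text
time_s: 14.3
tcp_pos: [0.5815, -0.1458, 0.1655]
ee_rot: [[-0.19, -0.982, 0.001], [-0.982, 0.19, -0.001], [0.0, -0.001, -1.0]]
wrist_force: [1.1, 1.1, 5.1]
gripper_width: 0.11
gripper_force: 30.0
```

```bash
python3 - <<'E'
from h import *
w=r.capture("wrist");np.save("w5.npy",w,allow_pickle=True)
c=r.capture("side")
a=cv2.resize(c["img"][190:310,300:410,::-1],(400,436),interpolation=cv2.INTER_CUBIC)
b=cv2.resize(w["img"][0:218,156:356,::-1],(400,436));cv2.imwrite("pics/s5.png",np.hstack([a,b]))
s=r.sense();print(s["tcp_pos"],s["wrist_force"])
E
```

```text
[ 0.58145555 -0.14584116  0.16551931] [1.07317795 0.58824486 5.61281376]
```

View pics/s5.png

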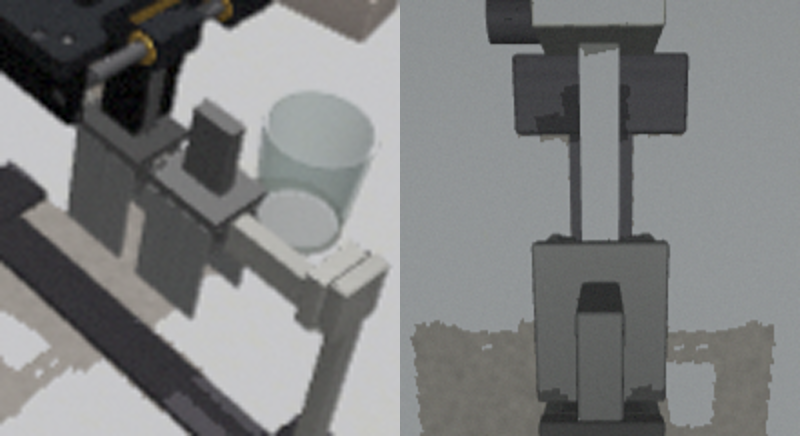

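The carrier is a few mm from the parked one. In the wrist view the parked saddle's -y edge is at row 120.5, and the collar's near face is at row 22 (base) and row 12.5 (top).

```bash
python3 - <<'E'
from h import *
w=np.load("w5.npy",allow_pickle=True).item();g=w["img"].mean(2)
n=np.array([.19,.982,0]);T=np.array([.5815,-.1458,0])
for nm,px,z in(("row far edge",(256.5,120.5),.158),("collar base",(256.5,22.5),.15),("collar top",(256.5,12.5),.168)):print(nm,(atz(w,px,z)-T)@n)
print([int(x) for x in g[0:40,256]]);print([int(x) for x in g[110:130,245]]);print([int(x) for x in g[5:40,268]])
E
```

```text
row far edge -0.07142669754495541
collar base -0.11853742215688129
collar top -0.11923578427363002
[146, 143, 144, 144, 142, 142, 144, 144, 146, 145, 146, 141, 114, 65, 54, 54, 58, 53, 54, 51, 52, 72, 91, 98, 99, 94, 138, 148, 144, 144, 148, 146, 145, 142, 144, 143, 146, 144, 145, 146]
[68, 66, 67, 66, 69, 67, 66, 68, 71, 69, 52, 57, 84, 103, 105, 100, 103, 102, 103, 104]
[145, 142, 141, 146, 146, 148, 137, 110, 69, 54, 49, 53, 48, 53, 56, 49, 52, 55, 57, 53, 54, 52, 54, 63, 67, 64, 67, 69, 63, 64, 65, 64, 67, 65, 66]
```

Call:
{"method": "move_arm", "body": {
  "series": [
    [[0,0,0],[0.004,0,-0.0006],0],
    [[0,0,0],[0.003,0,0],0],
    [[0,0,0],[0.002,0,0],0],
    [[0,0,0],[0.002,0,0],0],
    [[0,0,0],[0.002,0,0],0],
    [[0,0,0],[0.002,0,0],0],
    [[0,0,0],[0.003,0,0],0],
    [[0,0,0],[0.004,0,0],0],
    [[0,0,0],[0.004,0,0],0],
    [[0,0,0],[0.004,0,0],0],
    [[0,0,0],[0.004,0,0],0],
    [[0,0,0],[0.004,0,0],0]
  ]
}}

```text
time_s: 15.6
tcp_pos: [0.578, -0.1625, 0.1656]
ee_rot: [[-0.189, -0.982, 0.001], [-0.982, 0.189, 0.001], [-0.002, -0.001, -1.0]]
wrist_force: [1.2, 6.7, 5.5]
gripper_width: 0.115
gripper_force: 30.0
```

Call:
{"method": "move_arm", "body": {
  "series": [
    [[0,0,0],[0.004,0,-0.001],0],
    [[0,0,0],[0.005,0,0],0],
    [[0,0,0],[0.005,0,0],0],
    [[0,0,0],[0.005,0,0],0],
    [[0,0,0],[0.005,0,0],0],
    [[0,0,0],[0.005,0,0],0],
    [[0,0,0],[0.005,0,0],0],
    [[0,0,0],[0.005,0,0],0],
    [[0,0,0],[0.005,0,0],0],
    [[0,0,0],[0.005,0,0],0],
    [[0,0,0],[0.004,0,0],0],
    [[0,0,0],[0.002,0,0],0]
  ]
}}

```text
time_s: 16.8
tcp_pos: [0.5729, -0.1897, 0.1655]
ee_rot: [[-0.19, -0.982, 0.001], [-0.982, 0.19, 0.001], [-0.001, -0.001, -1.0]]
wrist_force: [2.2, 5.4, 3.5]
gripper_width: 0.114
gripper_force: 30.0
```

Call:
{"method": "move_arm", "body": {
  "series": [
    [[0,0,0],[0.002,0,0],0],
    [[0,0,0],[0.002,0,0],0],
    [[0,0,0],[0.002,0,0],0],
    [[0,0,0],[0.002,0,0],0],
    [[0,0,0],[0.002,0,0],0]
  ]
}}

```text
time_s: 17.3
tcp_pos: [0.572, -0.1945, 0.1656]
ee_rot: [[-0.189, -0.982, 0.001], [-0.982, 0.189, 0.001], [-0.002, -0.001, -1.0]]
wrist_force: [2.3, 5.7, 4.5]
gripper_width: 0.11
gripper_force: 30.0
```

Call:
{"method": "move_arm", "body": {
  "series": [
    [[0,0,0],[0.001,0,0],0],
    [[0,0,0],[0.001,0,0],0],
    [[0,0,0],[0.001,0,0],0],
    [[0,0,0],[0.001,0,0],0]
  ]
}}

```text
time_s: 17.7
tcp_pos: [0.5716, -0.1965, 0.1656]
ee_rot: [[-0.189, -0.982, 0.001], [-0.982, 0.189, 0.001], [-0.002, -0.001, -1.0]]
wrist_force: [2.3, 6.0, 4.4]
gripper_width: 0.111
gripper_force: 30.0
```

Call:
{"method": "move_arm", "body": {
  "series": [
    [[0,0,0],[0.001,0,0],0],
    [[0,0,0],[0.001,0,0],0],
    [[0,0,0],[0.001,0,0],0]
  ]
}}

```text
time_s: 18.0
tcp_pos: [0.5714, -0.1979, 0.1656]
ee_rot: [[-0.189, -0.982, 0.001], [-0.982, 0.189, 0.001], [-0.002, -0.001, -1.0]]
wrist_force: [2.7, 5.3, 4.0]
gripper_width: 0.112
gripper_force: 30.0
```

Call:
{"method": "move_arm", "body": {
  "series": [
    [[0,0,0],[0.001,0,0],0],
    [[0,0,0],[0.001,0,0],0]
  ]
}}

```text
time_s: 18.2
tcp_pos: [0.5712, -0.1988, 0.1656]
ee_rot: [[-0.189, -0.982, 0.001], [-0.982, 0.189, 0.001], [-0.002, -0.001, -1.0]]
wrist_force: [2.7, 6.2, 4.3]
gripper_width: 0.112
gripper_force: 30.0
```

Call:
{"method": "move_arm", "body": {
  "series": [
    [[0,0,0],[0.001,0,0],0],
    [[0,0,0],[0.001,0,0],0],
    [[0,0,0],[0,0,0],0]
  ]
}}

```text
time_s: 18.5
tcp_pos: [0.5712, -0.1989, 0.1656]
ee_rot: [[-0.189, -0.982, 0.002], [-0.982, 0.189, 0.003], [-0.003, -0.001, -1.0]]
wrist_force: [2.6, 8.2, 4.6]
gripper_width: 0.109
gripper_force: 30.0
```

Call:
{"method": "move_arm", "body": {
  "series": [
    [[0,0,0],[0.001,0,0],0],
    [[0,0,0],[0.001,0,0],0],
    [[0,0,0],[0,0,0],0]
  ]
}}

```text
time_s: 18.8
tcp_pos: [0.5712, -0.199, 0.1656]
ee_rot: [[-0.189, -0.982, 0.002], [-0.982, 0.189, 0.004], [-0.004, -0.001, -1.0]]
wrist_force: [2.1, 11.5, 5.7]
gripper_width: 0.116
gripper_force: 30.0
```

Call:
{"method": "move_arm", "body": {
  "series": [
    [[0,0,0],[0.001,0,0],0],
    [[0,0,0],[0.001,0,0],0],
    [[0,0,0],[0,0,0],0],
    [[0,0,0],[0,0,0],0],
    [[0,0,0],[0,0,0],0],
    [[0,0,0],[0,0,0],0],
    [[0,0,0],[0,0,0],0]
  ]
}}

```text
time_s: 19.5
tcp_pos: [0.5711, -0.1991, 0.1657]
ee_rot: [[-0.189, -0.982, 0.002], [-0.982, 0.189, 0.005], [-0.005, -0.001, -1.0]]
wrist_force: [2.7, 14.4, 7.1]
gripper_width: 0.113
gripper_force: 30.0
```

Call:
{"method": "move_arm", "body": {
  "series": [
    [[0,0,0],[-0.002,0,0],0],
    [[0,0,0],[-0.002,0,0],0],
    [[0,0,0],[-0.002,0,-0.001],0],
    [[0,0,0],[0,0,0],0],
    [[0,0,0],[0,0,0],0]
  ]
}}

```text
time_s: 20.0
tcp_pos: [0.571, -0.1988, 0.1656]
ee_rot: [[-0.19, -0.982, 0.001], [-0.982, 0.19, 0.002], [-0.002, -0.0, -1.0]]
wrist_force: [3.0, 5.7, 1.7]
gripper_width: 0.113
gripper_force: 30.0
```

Call:
{"method": "move_arm", "body": {
  "series": [
    [[0,0,0],[-0.002,0.0005,0],0],
    [[0,0,0],[0,0,0],0],
    [[0,0,0],[0,0,0],0]
  ]
}}

```text
time_s: 20.3
tcp_pos: [0.5704, -0.1986, 0.1656]
ee_rot: [[-0.19, -0.982, -0.001], [-0.982, 0.19, 0.001], [-0.0, 0.001, -1.0]]
wrist_force: [3.0, 2.8, -1.6]
gripper_width: 0.117
gripper_force: 30.0
```

Call:
{"method": "move_arm", "body": {
  "series": [
    [[0,0,0],[0,-0.0015,0],0],
    [[0,0,0],[0,0,0],0.3],
    [[0,0,0],[0,0,0],0.6],
    [[0,0,0],[0,0,0],1],
    [[0,0,0],[0,0,0],1],
    [[0,0,0],[0,0,0],1],
    [[0,0,0],[0,0,0],1],
    [[0,0,0],[0,0,0],1],
    [[0,0,0],[0,0,0],1]
  ]
}}

```text
time_s: 21.2
tcp_pos: [0.5713, -0.1989, 0.1664]
ee_rot: [[-0.19, -0.982, -0.0], [-0.982, 0.19, -0.0], [0.0, 0.0, -1.0]]
wrist_force: [-0.9, -0.6, 1.8]
gripper_width: 0.758
gripper_force: 0.0
```

Call:
{"method": "move_arm", "body": {
  "series": [
    [[0,0,0],[0,0,0],1],
    [[0,0,0],[0,0,0],1],
    [[0,0,0],[0,0,-0.02],1],
    [[0,0,0],[0,0,-0.04],1],
    [[0,0,0],[0,0,-0.06],1],
    [[0,0,0],[0,0,-0.06],1],
    [[0,0,0],[0,0,-0.06],1],
    [[0,0,0],[0,0,0],1]
  ]
}}

```text
time_s: 22.0
tcp_pos: [0.5735, -0.1998, 0.2928]
ee_rot: [[-0.189, -0.982, 0.011], [-0.982, 0.189, -0.003], [0.001, -0.011, -1.0]]
wrist_force: [-0.1, 0.0, 1.0]
gripper_width: 1.0
gripper_force: 0.0
```

```bash
python3 - <<'E'
from h import *
c=r.capture("side");w=r.capture("wrist")
a=cv2.resize(c["img"][180:320,290:410,::-1],(400,440),interpolation=cv2.INTER_CUBIC)
b=cv2.resize(w["img"][0:242,146:366,::-1],(400,440));cv2.imwrite("pics/s6.png",np.hstack([a,b]))
E
```

```text
(no output)
```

View pics/s6.png

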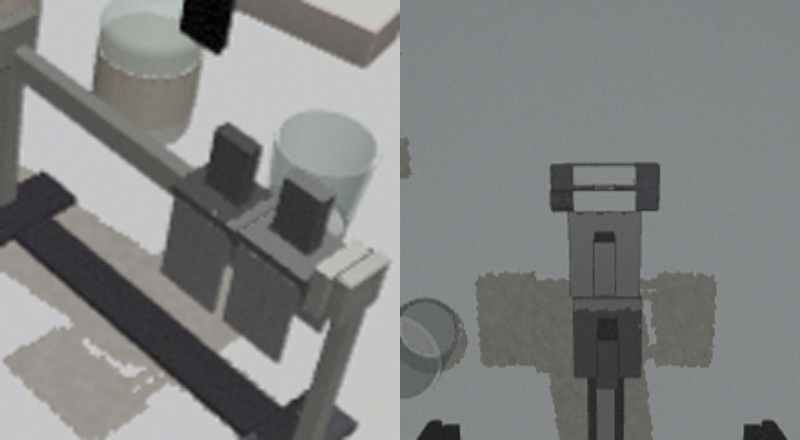

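The carrier hangs seated, touching the parked carrier, which is up against the collar (wrist crop edges at rows ~212, 297 and 378).

```bash
python3 -c "
from station import r
print(r.finish_job())"
```

```text
the job is handed in; nothing more can be done
None
```

The job is handed in: the carrier hangs on rack_b's rail touching the parked carrier, which was pushed up against the collar and pressed at about 12 N (estimated from 14.6 N at the wrist) for half a second; no verdict was returned.

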